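Clamp a valve block: feel the screw touch, then a quarter turn

ROBOT

A 7-joint arm with a two-finger parallel gripper is mounted at the origin on the work surface. World frame = base frame: x ahead of the robot, y to its left, z up, the work surface at z = 0. Lengths are in m, angles in degrees, forces in N, time in s.
With the tool pointing down it reaches from about 0.4 to 0.85 m from the base axis. Payload 4.4 kg.
Tool frame: the origin (TCP) lies between the finger pads; the fingertips stand 14 mm ahead of it and the grasp point (between the pads) lies 5 mm behind it; z points along the fingers, x is the direction in which the jaws open and shut, and the axes are right-handed (so a half turn about z gives the same grasp; the last joint's range is limited). The gripper opens to 94 mm and grips with 3 to 60 N. Pads are 16 mm wide; open, the fingers measure 119 mm over their backs; the gripper's body (75 mm by 177 mm) begins 78 mm behind the grasp point.
Start: joints at [-69.947, 36.005, 2.206, 86.941, -1.547, 57.084, -1.146], TCP at [0.263, 0.595, 0.219] pointing down, gripper open.
Joint ranges: [-175.42, 175.42], [-21.48, 121.26], [-71.46, 75.88], [10.55, 141.38], [-63.04, 243.04], [13.31, 113.54], [-168.57, 168.57]. Speed limits (degrees/s): [147.25, 147.25, 180, 180, 180, 180, 180].

INTERFACE

Orientations are given as a 3x3 rotation matrix whose columns are the frame's x, y, z axes.
In Python, from bench import manip, optics gives the robot as it stands. The module is installed in compiled form; this text tells all that it offers.
- The arm moves only by the tool play_rows, never from a script. Its argument "rows" is a list of rows, each a list of 3 entries, a list of its own where there are three numbers: the closure in counts, from 0 (fully open) to 255 (shut), then the shift along the tool's x, y, z in m, then the turn about the tool's z in rad. In form: [[fingers, [x, y, z], spin], ...]. A call has 1 to 8 rows; each row is the pose to reach, as a shift and turn from the pose measured when the call began, along the tool's axes at that moment; what a row does not reach only later rows make up. A row lasts 1/10 s, in which the tool goes at most 50 mm and 8.59 degrees, less where a joint would pass 70% of its speed; a pose out of reach is approached as far as the arm can. A call with a gripper value outside its range is refused whole. The fingers move at their own pace and stop on an object; "squeeze" is the grip in N (left out, the last holds). Time passes only in rows, so rows that repeat a pose let the fingers close. It gives the time, the measured TCP pose, the force and the opening at its end, in the units of the state.
- manip.get_state(): the state, without advancing time (a new reading comes with each control period).
- optics.capture(name): name is "scene" or "top" or "wrist"; returns the picture (480x640x3 uint8, red, green, blue); there is no depth.
- optics.get_calibration(name): a dict with "mtx" (3x3 intrinsics, pixels), "R" (3x3) and "t" (3): a world point X has camera coordinates R X + t. Camera axes: x right, y down, z forward; pixel columns grow to the right and rows downward; lengths in m; the calibration is good to about 2 mm. A picture is of the moment at which its call begins: read the wrist's pose just before it. get_calibration takes no time and is no camera call; for the wrist camera it gives the pose at the moment of the call.
- manip.finish_job(): hands the job in, once; it reports no verdict.
The state is a dict: "t": time; "joints": joint angles; "joint_velocities": joint speeds; "tau": joint torques, N m; "tcp_pos": TCP position; "ee_rot": TCP orientation; "contact_force": force on the tool from outside, world axes, zero at the start; "wrist_torque": the same for the moment, N m; "width": opening from 0.0 (shut) to 1.0 (fully open).
Only numpy, scipy, OpenCV 4.12 (cv2) and the standard library are available. Lean on these libraries where they do the work, as an engineer would, in place of code of your own. Each camera call takes 0.05 s, during which the arm holds its last target. There are 200 camera calls.

TASK

Slide the aluminium valve block along its channel in the blue fixture until it is fully home against the dark end stop. Then turn the black clamp knob clockwise until you feel its foot just touch the block, and from there add one quarter of a turn and let go; do not overtighten it. Leave the tools and parts lying around where they are.

Things in the scene. Friction and masses are not known exactly. Their poses are not given: they have to be found in the camera images.
- fixture: Blue clamping fixture fixed to the bench. Base plate x -90 to +50, y -110 to +95 mm, 15 thick; origin on the bench. The block's channel runs along its y axis: steel fence on the +x side (face x = +28.5, top 43 mm above the bench, y -60 to 70), low rail on the -x side (x -34 to -30, top 23, y -60 to 60), end stop at +y, open at -y.
- stop_face (a point): Point on the dark end stop's face, 40 mm above the bench (the stop's top is at 45); the block comes home against it. Axes as the fixture's: y points into the stop, away from the block.
- column (a point): Top middle of the nut head on the blue column that carries the clamp screw. Column: fixture x -79 to -45, y 20 to 60 mm; its inclined nut head reaches x -66 to -10 and up to 120 mm above the bench. The screw leans 30 degrees from vertical towards the fixture's -x side, in the plane y = +40 mm. Axes as the fixture's.
- block: Loose aluminium valve block, 0.5 to 0.95 kg, 56 (x) by 110 (y) by 50 mm high; origin at the centre of its underside (15 mm above the bench), axes along the fixture's. Its upper -x edge is bevelled at 30 degrees all along (50 mm high at x = -2, 35 at x = -28); the foot lands square on the bevel. Green plug on top, 20 mm wide, 10 high, at y = -15. It starts 18 to 32 mm short of the stop.
- block_end (a point): Centre of the block's +y end face, which comes home against the end stop; axes as the block's.
- block_push (a point): Centre of the block's -y end face, the free end to push on (towards +y), 25 mm above its underside; axes as the block's.
- screw: Clamp screw with knob and foot. z axis: the screw's axis, up and out through the knob; origin on it, 118 mm below the knob's middle. It advances 20 mm along -z per clockwise turn. Turning takes about 0.08 N m while free; once the foot touches, 0.1 to 0.25 N m more per rad, and the push on the block rises to 24 N in the first 0.3 rad, then by 24 N per rad. It stays where it is left.
- foot_zero (a point): Point on the screw's axis where the face of the foot (rubber-faced brass, 20 mm wide, sprung) would be with the foot fully drawn in. The foot sticks out 0 to 8.3 mm further, set differently each time and not given: from its start the knob turns about 0.4 to 3.5 rad before the foot touches the block. Axes as the screw's.
- knob_grip (a point): Middle of the round black fluted knob (yellow mark on top), on the screw's axis; 40 mm across, 26 mm high along the axis (13 to either side). Below it the 12 mm shaft is bare for at least 35 mm, so fingertips can pass under the knob. Axes turn with the knob; z is the screw's axis, up, leaning 30 degrees towards the fixture's -x side.
- knob (a joint): Turn of the knob in rad; grows as it is turned clockwise seen from its top (tightening). Range 0 to 8; starts between 0 and 0.3. A quarter turn is 1.57 rad.
- cartridge: Bystander: steel cartridge valve 85 mm long lying beside the fixture; origin at its underside, 15 mm nearer one end than the other.
- seal_ring: Bystander: flat black seal ring, 48 mm across, 6 mm thick, behind the fixture; origin under its centre.
- cap_bolt: Bystander: dark cap bolt standing on its head, 50 mm high, behind the fixture; origin under its centre.
- hammer: Bystander: hammer with yellow handle lying on the bench along its x axis.
- wrench: Bystander: steel wrench lying on the bench along its x axis.
- screwdriver: Bystander: orange screwdriver lying on the bench along its x axis.
- oil_can: Bystander: red can, 60 mm across, 130 mm high, at the back; origin under its centre.
There are look-alikes about, which are no part of the job. Several things have the shape of the block; the one meant has the colours described above.

How it is judged:
By the outcome, as a careful person would: the job done as asked, in the order asked, and still so for the second after the job is handed in, with the robot touching nothing.
It also fails if it takes over 72 s, if anything falls off the work surface, if the arm or the gripper's body presses on something with over 40 N, if the wrist force passes 120 N, or if a joint passes its speed limit or range.

## Working session

There is one attempt and no reset: what is moved stays moved. The work goes in short steps, Python scripts to look and compute and a tool call to move; the robot and the scene stay as the last step left them, time stands still between calls to the robot, and variables do not carry over. Pictures are saved under pics/ and viewed, about 8 in all and at most 12, crops included, and the job is handed in when it is done.

Besides the shell and the picture viewer there is one more tool, called after "Request:" by a JSON object that holds its "fn" and its "kwargs", one argument or row to a line. play_rows: Moves the arm, as the interface text tells. Its arguments: {"type":"object","properties":{"rows":{"type":"array"},"squeeze":{"type":"number"}},"required":["rows"]}

```bash
mkdir -p pics; cat > h.py <<'E'
from bench import manip, optics
import numpy as np, cv2
def snap(n,f):
    im=optics.capture(n); cv2.imwrite(f'pics/{f}.png',im[:,:,::-1]); return im
def ray(n,u,v,c=None):
    c=c or optics.get_calibration(n); R=np.array(c['R']);t=np.array(c['t'])
    d=R.T@np.linalg.solve(np.array(c['mtx']),[u,v,1.]); return -R.T@t,d
def onz(n,u,v,z,c=None):
    o,d=ray(n,u,v,c); return o+d*(z-o[2])/d[2]
def proj(n,X,c=None):
    c=c or optics.get_calibration(n); p=np.array(c['mtx'])@(np.array(c['R'])@np.array(X)+np.array(c['t'])); return p[:2]/p[2]
E
python3 - <<'E'
from h import *
for n in ['scene','top']:
    snap(n,n+'0'); c=optics.get_calibration(n); print(n,np.round(ray(n,320,240)[0],3),np.round(c['mtx'],1).tolist())
s=manip.get_state(); print(s['tcp_pos'],np.round(s['ee_rot'],3).tolist(),s['t'])
E
```

```text
scene [1.529 0.356 0.777] [[465.3, 0.0, 315.8], [0.0, 465.3, 243.0], [0.0, 0.0, 1.0]]
top [0.564 0.003 1.358] [[434.9, 0.0, 315.1], [0.0, 434.9, 240.0], [0.0, 0.0, 1.0]]
[0.26230309 0.59411907 0.21869565] [[0.404, 0.915, -0.001], [0.915, -0.404, -0.001], [-0.002, 0.0, -1.0]] 0.1
```

View pics/scene0.png

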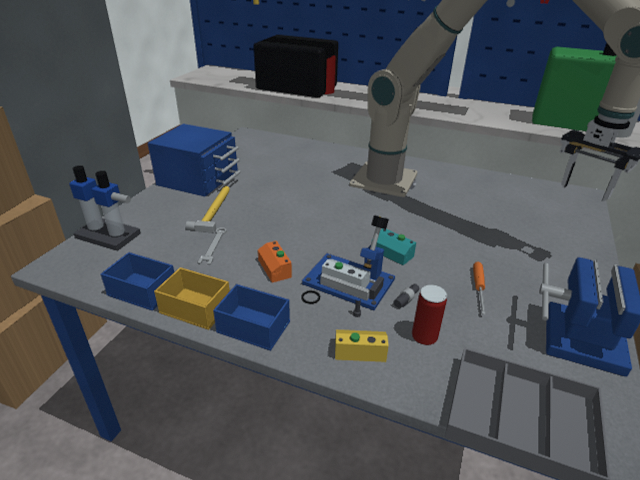

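View pics/top0.png

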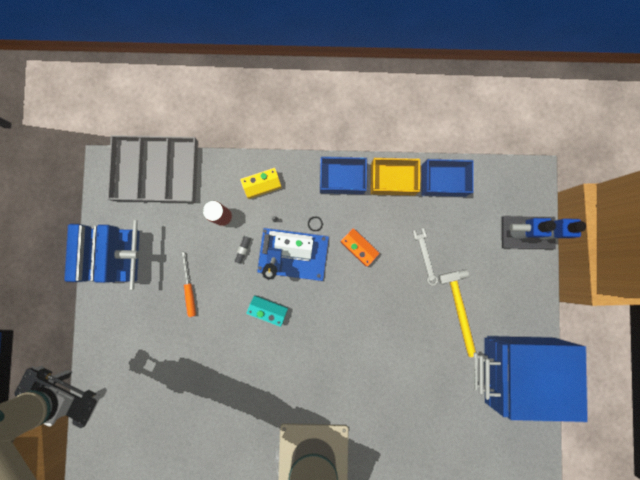

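Picture 1 (scene) shows the fixture at about (350,280). Picture 2 (top) shows it at about (293,253).

Look-alikes in the top view:
- orange block (360,247)
- yellow block (261,182)
- teal block (268,310)
- silver block with a green plug in the blue fixture (295,245), which is the one I want

I'll check that choice in a close crop.

```bash
python3 - <<'E'
from h import *
im=cv2.imread('pics/top0.png'); c=im[220:290,245:340]; cv2.imwrite('pics/crop0.png',cv2.resize(c,None,fx=8,fy=8,interpolation=cv2.INTER_CUBIC))
hsv=cv2.cvtColor(im,cv2.COLOR_BGR2HSV); m=cv2.inRange(hsv,(105,120,40),(130,255,255)); m[:220]=0;m[290:]=0;m[:,:245]=0;m[:,340:]=0
p=np.argwhere(m)[:,::-1].astype(np.float32); r=cv2.minAreaRect(p); b=cv2.boxPoints(r); print(r); 
for q in b: print(q,np.round(onz('top',*q,0.015),4))
E
```

```text
((292.7079162597656, 254.07794189453125), (65.87110900878906, 44.48207473754883), 7.305758953094482)
[257.21146 271.9502 ] [0.5556 0.1867 0.015 ]
[262.868   227.82924] [0.6925 0.1738 0.015 ]
[328.20438 236.20569] [ 0.6715 -0.0294  0.015 ]
[322.54782 280.32666] [ 0.5349 -0.0152  0.015 ]
```

View pics/crop0.png

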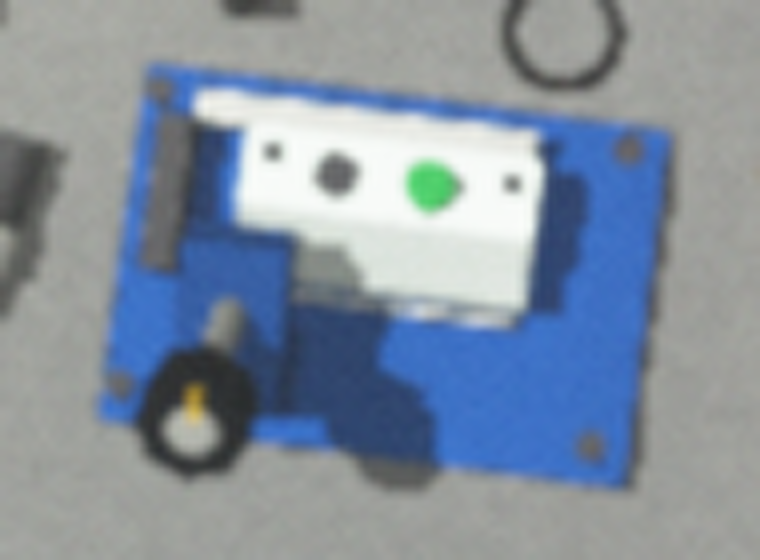

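Picture 3 (top crop) confirms the silver block with its green plug (crop 430,185). The end stop is on the left (165,190), the knob is at (195,410) with its yellow mark at (193,398), and the free end is on the right (540,240). The fixture origin comes out near (0.634, 0.084), turned −5.9°. I'll move towards the free end with the fingers shut.

Request:
{"fn": "play_rows", "kwargs": {
  "rows": [
    [255,[0,0,-0.05],0.1],
    [255,[0,0,-0.1],0.3],
    [255,[-0.4255,0.5815,-0.1],1.26],
    [255,[-0.4255,0.5815,-0.1],1.26],
    [255,[-0.4255,0.5815,-0.1],1.26],
    [255,[-0.4255,0.5815,-0.1],1.26],
    [255,[-0.4255,0.5815,-0.1],1.26],
    [255,[-0.4255,0.5815,-0.1],1.26]
  ]
}}

```text
t: 0.9
tcp_pos: [0.4127, 0.3325, 0.3188]
ee_rot: [[1.0, -0.001, -0.001], [-0.001, -1.0, -0.002], [-0.001, 0.002, -1.0]]
contact_force: [0.8, 0.5, 0.7]
width: 0.357
```

Request:
{"fn": "play_rows", "kwargs": {
  "rows": [
    [255,[0.209,0.3625,0],0.103],
    [255,[0.209,0.3625,0],0.103],
    [255,[0.209,0.3625,0],0.103],
    [255,[0.209,0.3625,0],0.103],
    [255,[0.209,0.3625,0],0.103],
    [255,[0.209,0.3625,0],0.103],
    [255,[0.209,0.3625,0],0.103],
    [255,[0.209,0.3625,0],0.103]
  ]
}}

```text
t: 1.7
tcp_pos: [0.6117, -0.0142, 0.3188]
ee_rot: [[0.995, -0.103, -0.002], [-0.103, -0.995, -0.001], [-0.002, 0.001, -1.0]]
contact_force: [0.2, 0.9, 0.0]
width: 0.005
```

```bash
python3 - <<'E'
from h import *
print(manip.get_state()); c=optics.get_calibration('wrist'); print(np.round(c['R'],3).tolist(),np.round(ray('wrist',320,240,c)[0],3))
np.savez('w1.npz',**c); snap('wrist','w1'); snap('top','top1')
E
```

```text
{'t': 1.7, 'joints': array([-17.75126241,  29.75092126,  27.0946085 ,  85.91049468,
       -14.043986  ,  67.82734191,   5.6722184 ]), 'joint_velocities': array([ 50.42312469,  23.96429035,  -1.08768737, -39.86363544,
        -8.74116474,  17.42799513,  44.41024541]), 'tau': array([ -2.62449525, -51.45522952,   6.55361518, -17.46677041,
         0.31056401,  -0.12541344,  -0.77010982]), 'tcp_pos': array([ 0.61173728, -0.01420769,  0.31881235]), 'ee_rot': array([[ 0.99462981, -0.10348248, -0.00170685],
       [-0.10348451, -0.9946304 , -0.00114824],
       [-0.00157886,  0.0013187 , -0.99999788]]), 'contact_force': array([0.17381202, 0.87945123, 0.01624868]), 'wrist_torque': array([-0.09170781, -0.00862743,  0.0676046 ]), 'width': 0.00539663131680519}
[[0.995, -0.104, -0.002], [-0.1, -0.96, 0.263], [-0.029, -0.261, -0.965]] [0.62  0.063 0.483]
```

View pics/w1.png

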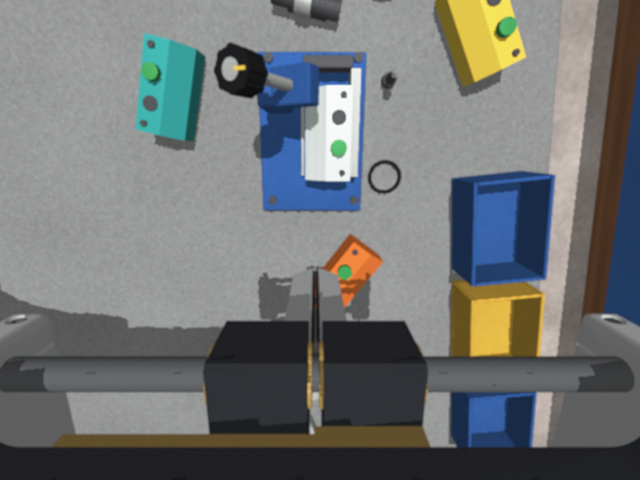

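Picture 4 (wrist) shows the fixture plate from (262,52) to (362,210) and the block's free-end top edge at about (306–352,182). The knob is at (240,70) with its mark at (238,68), and the orange look-alike is at (352,265). I'll measure the block end and the knob.

```bash
cat >> h.py <<'E'
O=np.array([0.634,0.0844]); A=np.radians(-5.9)
Rf=np.array([[np.cos(A),-np.sin(A)],[np.sin(A),np.cos(A)]])
def fx(p): return np.r_[Rf.T@(np.array(p[:2])-O),p[2:]]
def tri(o1,d1,o2,d2):
    s=np.linalg.lstsq(np.c_[d1,-d2],o2-o1,rcond=None)[0]; a=o1+s[0]*d1;b=o2+s[1]*d2; return (a+b)/2,np.linalg.norm(a-b)
def blob(im,lo,hi,roi):
    x0,y0,x1,y1=roi; m=cv2.inRange(im[y0:y1,x0:x1],lo,hi)
    n,l,s,c=cv2.connectedComponentsWithStats(m); k=1+np.argmax(s[1:,4]); return c[k]+[x0,y0],s[k],(l==k)
E
python3 - <<'E'
from h import *
w=dict(np.load('w1.npz')); iw=cv2.imread('pics/w1.png'); it=cv2.imread('pics/top1.png')
hsv=cv2.cvtColor(iw,cv2.COLOR_BGR2HSV); m=cv2.inRange(hsv[:240,250:380],(105,120,40),(130,255,255)); m[:,:]=m
for q in [(264,52),(366,52),(360,210),(264,210)]: print('plate',np.round(onz('w',*q,.015,w),4), np.round(fx(onz('w',*q,.015,w)),4))
for q in [(306,182),(351,182),(320,85),(355,85)]: print('blocktop',np.round(fx(onz('w',*q,.065,w)),4))
print('stop', np.round(fx(onz('w',330,67,.045,w)),4))
kw=blob(iw,(0,0,0),(45,45,45),(205,35,275,105)); kt=blob(it,(0,0,0),(50,50,50),(255,255,285,285)); print(kw[:2],kt[:2])
def ctr(b,x0,y0):
    cs,_=cv2.findContours(b[2].astype(np.uint8),cv2.RETR_EXTERNAL,cv2.CHAIN_APPROX_NONE); c=max(cs,key=len); (x,y),r=cv2.minEnclosingCircle(c); M=cv2.moments(cv2.convexHull(c)); return M['m10']/M['m00']+x0,M['m01']/M['m00']+y0
a=ctr(kw,205,35); b=ctr(kt,255,255); print(a,b)
P,e=tri(*ray('w',*a,w),*ray('top',*b)); print('knob',P,e,fx(P))
for yx in [iw,it]:
    h=cv2.cvtColor(yx,cv2.COLOR_BGR2HSV)
    r=(205,35,275,105) if yx is iw else (255,255,285,285)
    print('mark',blob(h,(18,120,100),(35,255,255),r)[:2])
E
```

```text
plate [0.5667 0.1864 0.015 ] [-0.0774  0.0946  0.015 ]
plate [0.6956 0.1729 0.015 ] [0.0522 0.0944 0.015 ]
plate [ 0.6742 -0.0293  0.015 ] [ 0.0516 -0.109   0.015 ]
plate [ 0.5374 -0.0151  0.015 ] [-0.0858 -0.1089  0.015 ]
blocktop [-0.0239 -0.0642  0.065 ]
blocktop [ 0.0324 -0.0643  0.065 ]
blocktop [-0.0067  0.0475  0.065 ]
blocktop [0.034  0.0474 0.065 ]
stop [0.0055 0.0707 0.045 ]
(array([243.13527508,  71.92297735]), array([  10,    9,   52,   53, 1545], dtype=int32)) (array([272.34615385, 267.42307692]), array([12, 10,  9,  8, 26], dtype=int32))
(240.17596495578147, 70.92908504835111) (271.86772486772486, 267.73015873015873)
knob [0.56935719 0.12234592 0.21390684] 0.0021411060234796074 [-0.06820095  0.03110012  0.21390684]
mark (array([240.19672131,  67.29508197]), array([29, 29, 12,  7, 61], dtype=int32))
mark (array([268.75, 269.25]), array([13, 13,  3,  4,  8], dtype=int32))
```

Request:
{"fn": "play_rows", "kwargs": {
  "rows": [
    [255,[0.014,0,0],0],
    [255,[0.014,0,0.2],0],
    [255,[0.014,0,0.2],0],
    [255,[0.014,0,0.2],0],
    [255,[0.014,0,0.2],0],
    [255,[0.014,0,0.2],0]
  ]
}}

```text
t: 2.4
tcp_pos: [0.6207, -0.0237, 0.112]
ee_rot: [[0.993, -0.115, -0.015], [-0.115, -0.993, -0.007], [-0.014, 0.009, -1.0]]
contact_force: [-1.0, 0.5, 0.2]
width: 0.004
```

```bash
python3 - <<'E'
from h import *
s=manip.get_state();print(s['t'],s['tcp_pos'],fx(s['tcp_pos']),s['contact_force'],s['wrist_torque'],np.degrees(np.arctan2(s['ee_rot'][1,0],s['ee_rot'][0,0])))
E
```

```text
2.4 [ 0.6206715  -0.02371319  0.11203409] [-0.00214467 -0.10891056  0.11203409] [-0.98497711  0.53284132  0.1753851 ] [-0.00778909  0.06926613  0.0319964 ] -6.582823553693621
```

Request:
{"fn": "play_rows", "kwargs": {
  "rows": [
    [255,[0.004,0,0.03],-0.01],
    [255,[0.004,0,0.062],-0.01],
    [255,[0.004,0,0.062],-0.01],
    [255,[0.004,-0.01,0.062],-0.01],
    [255,[0.004,-0.02,0.062],-0.01],
    [255,[0.004,-0.02,0.062],-0.01]
  ]
}}

```text
t: 3.0
tcp_pos: [0.6279, -0.0013, 0.052]
ee_rot: [[0.995, -0.101, -0.011], [-0.101, -0.995, -0.005], [-0.01, 0.006, -1.0]]
contact_force: [0.5, 1.1, -0.5]
width: 0.005
```

Request:
{"fn": "play_rows", "kwargs": {
  "rows": [
    [255,[0,-0.006,0],0],
    [255,[0,-0.012,0],0],
    [255,[0,-0.016,0],0],
    [255,[0,-0.02,0],0],
    [255,[0,-0.023,0],0],
    [255,[0,-0.026,0],0],
    [255,[0,-0.026,0],0]
  ]
}}

```text
t: 3.7
tcp_pos: [0.6311, 0.0226, 0.0525]
ee_rot: [[0.995, -0.102, -0.01], [-0.102, -0.995, -0.007], [-0.009, 0.008, -1.0]]
contact_force: [0.9, -4.4, 3.7]
width: 0.006
```

```bash
python3 - <<'E'
from h import *
s=manip.get_state();print(fx(s['tcp_pos']),s['contact_force'])
E
```

```text
[ 0.00342516 -0.06180791  0.05250097] [ 0.90290059 -4.3875348   3.68018799]
```

In contact, with about 4 N of sliding force. I'll keep pushing in small steps.

Request:
{"fn": "play_rows", "kwargs": {
  "rows": [
    [255,[0,-0.003,0],0],
    [255,[0,-0.006,0],0],
    [255,[0,-0.008,0],0],
    [255,[0,-0.01,0],0],
    [255,[0,-0.011,0],0],
    [255,[0,-0.012,0],0]
  ]
}}

```text
t: 4.3
tcp_pos: [0.6323, 0.034, 0.0525]
ee_rot: [[0.995, -0.102, -0.009], [-0.102, -0.995, -0.008], [-0.009, 0.009, -1.0]]
contact_force: [-0.9, -5.8, 3.5]
width: 0.004
```

Request:
{"fn": "play_rows", "kwargs": {
  "rows": [
    [255,[0,-0.002,0],0],
    [255,[0,-0.003,0],0],
    [255,[0,-0.004,0],0],
    [255,[0,-0.004,0],0]
  ]
}}

```text
t: 4.7
tcp_pos: [0.6323, 0.0341, 0.0526]
ee_rot: [[0.995, -0.104, -0.01], [-0.104, -0.994, -0.013], [-0.009, 0.014, -1.0]]
contact_force: [-0.6, -10.9, 4.3]
width: 0.004
```

Request:
{"fn": "play_rows", "kwargs": {
  "rows": [
    [255,[0,-0.004,0],0],
    [255,[0,-0.008,0],0],
    [255,[0,-0.01,0],0],
    [255,[0,-0.01,0],0]
  ]
}}

```text
t: 5.1
tcp_pos: [0.6318, 0.0342, 0.0527]
ee_rot: [[0.994, -0.109, -0.012], [-0.109, -0.994, -0.024], [-0.01, 0.025, -1.0]]
contact_force: [-4.6, -19.0, 5.0]
width: 0.004
```

The block is home: it stopped with 19 N on it and no further travel. I'll back off, rise, and turn so the jaws open along the fixture's y axis above the knob.

Request:
{"fn": "play_rows", "kwargs": {
  "rows": [
    [255,[0,0.02,0],0],
    [255,[0,0.03,0],0],
    [255,[0,0.03,-0.05],0],
    [0,[0,0.03,-0.25],0],
    [0,[0,0.03,-0.25],-0.15],
    [0,[0,0.03,-0.25],-0.3],
    [0,[0,0.03,-0.25],-0.45],
    [0,[0,0.03,-0.25],-0.6]
  ]
}}

```text
t: 5.9
tcp_pos: [0.6357, 0.0131, 0.3111]
ee_rot: [[0.878, 0.479, 0.001], [0.479, -0.877, -0.02], [-0.009, 0.019, -1.0]]
contact_force: [-0.3, -0.9, 0.0]
width: 0.394
```

```bash
python3 - <<'E'
from h import *
iw=cv2.imread('pics/w1.png'); it=cv2.imread('pics/top1.png'); w=dict(np.load('w1.npz'))
h=cv2.cvtColor(it,cv2.COLOR_BGR2HSV); 
P,e=tri(*ray('w',240.2,67.3,w),*ray('top',268.75,269.25)); print('mark',P,e,fx(P))
P,e=tri(*ray('w',240.2,70.9,w),*ray('top',269.4,271.0)); print('knob',P,e,fx(P))
s=manip.get_state();print(s['t'],s['tcp_pos'],np.round(s['ee_rot'],3).tolist(),s['contact_force'])
E
```

```text
mark [0.56462703 0.13291524 0.18290583] 4.455439323273862e-06 [-0.07399249  0.04112722  0.18290583]
knob [0.56033903 0.13370331 0.16439771] 0.0016154562381570704 [-0.07833879  0.04147034  0.16439771]
5.9 [0.63566819 0.0130642  0.31112294] [[0.878, 0.479, 0.001], [0.479, -0.877, -0.02], [-0.009, 0.019, -1.0]] [-0.29338989 -0.92751793  0.0087041 ]
```

Request:
{"fn": "play_rows", "kwargs": {
  "rows": [
    [0,[-0.009,-0.14,0.01],-0.97],
    [0,[-0.009,-0.14,0.01],-0.97],
    [0,[-0.009,-0.14,0.01],-0.97],
    [0,[-0.009,-0.14,0.01],-0.97],
    [0,[-0.009,-0.14,0.01],-0.97],
    [0,[-0.009,-0.14,0.01],-0.97],
    [0,[-0.009,-0.14,0.01],-0.97],
    [0,[-0.009,-0.14,0.01],-0.97]
  ]
}}

```text
t: 6.7
tcp_pos: [0.56, 0.1336, 0.2986]
ee_rot: [[0.098, 0.995, 0.0], [0.995, -0.098, -0.018], [-0.018, 0.002, -1.0]]
contact_force: [-0.4, 0.7, -0.3]
width: 0.999
```

```bash
python3 - <<'E'
from h import *
s=manip.get_state();print(s['t'],s['tcp_pos'],np.round(s['ee_rot'],3).tolist(),s['joints'],s['wrist_torque'])
c=optics.get_calibration('wrist');np.savez('w2.npz',**c);print(np.round(ray('wrist',320,240,c)[0],3)); snap('wrist','w2')
c=optics.get_calibration('wrist');print(np.round(ray('wrist',320,240,c)[0],3))
E
```

```text
6.7 [0.55997542 0.13357705 0.2985862 ] [[0.098, 0.995, 0.0], [0.995, -0.098, -0.018], [-0.018, 0.002, -1.0]] [-18.996436    25.43148464   3.26706727  92.93139592  -0.45896581
  61.93784068  68.53674513] [ 0.0636416  -0.01132973  0.02112609]
[0.484 0.145 0.463]
[0.484 0.145 0.463]
```

View pics/w2.png

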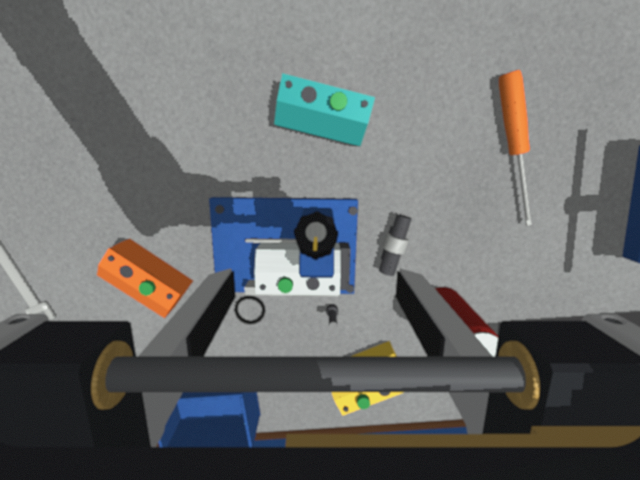

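Picture 5 (wrist) shows the knob centred at (316,234) with its mark at (315,243), and the block end under the column head beside the stop. I'll refine the knob centre and the angle measure.

```bash
cat >> h.py <<'E'
KX=-0.078; KY=0.040; KZ=0.167; AX=np.array([-.5,0,.866])
Rw=np.eye(3); Rw[:2,:2]=Rf
def mark(im,c,s,ctr):
    """angle (rad, clockwise from top positive) of yellow mark about knob axis; s=advance m; ctr=fixture knob mid"""
    h=cv2.cvtColor(im,cv2.COLOR_RGB2HSV); k=np.array(ctr)+AX*(0.013-s)
    kw=Rw@k; kw[:2]+=O
    u=proj('w',kw,c); m=cv2.inRange(h,(18,110,80),(36,255,255)); yy,xx=np.nonzero(m)
    d=np.hypot(xx-u[0],yy-u[1])<70; xx,yy=xx[d],yy[d]
    if len(xx)<8: return None
    o,dr=ray('w',xx.mean(),yy.mean(),c); n=Rw@AX; P=o+dr*((kw-o)@n)/(dr@n)
    v=Rw.T@(P-kw); e2=np.array([.866,0,.5])  # e1=y
    return np.arctan2(v@e2,v[1]),np.hypot(v@e2,v[1]),len(xx),u,(xx.mean(),yy.mean())
E
python3 - <<'E'
from h import *
c=dict(np.load('w2.npz')); im=cv2.imread('pics/w2.png')[:,:,::-1].copy()
for q in [(316,232),(316,234)]: print(fx(onz('w',*q,.178,c)))
P,e=tri(*ray('w',315.5,243,c),*ray('top',268.75,269.25)); print('mark',fx(P),e)
print(mark(im,c,0,(KX,KY,KZ)))
E
```

```text
[-0.08278899  0.04115823  0.178     ]
[-0.08095417  0.04116744  0.178     ]
mark [-0.07404607  0.04096689  0.18311873] 0.000289980321943777
(np.float64(1.5437695697085356), np.float64(0.012698923623987914), 56, array([314.6979526 , 230.18870943]), (np.float64(314.9107142857143), np.float64(244.125)))
```

Request:
{"fn": "play_rows", "kwargs": {
  "rows": [
    [0,[0,0.0015,0.04],-0.15],
    [0,[0,0.0015,0.08],-0.3],
    [0,[0,0.0015,0.11],-0.35],
    [0,[0,0.0015,0.136],-0.35],
    [0,[0,0.0015,0.136],-0.35],
    [0,[0,0.0015,0.136],-0.35]
  ]
}}

```text
t: 7.35
tcp_pos: [0.5617, 0.1313, 0.1629]
ee_rot: [[-0.246, 0.969, 0.0], [0.969, 0.246, -0.018], [-0.018, -0.004, -1.0]]
contact_force: [-0.2, -0.5, 0.2]
width: 0.998
```

```bash
cat > rd.py <<'E'
from h import *
import sys
s0=float(sys.argv[1]) if len(sys.argv)>1 else 0
name=sys.argv[2] if len(sys.argv)>2 else None
T=[];F=[];M=[]
for i in range(int(sys.argv[3]) if len(sys.argv)>3 else 2):
    c=optics.get_calibration('wrist'); s=manip.get_state(); im=optics.capture('wrist'); n=Rw@AX
    T.append(s['wrist_torque']);F.append(s['contact_force']); m=mark(im,c,s0,(-.077,.041,.167)); M.append(m[0] if m else np.nan)
s=manip.get_state(); T.append(s['wrist_torque'])
if name: cv2.imwrite(f'pics/{name}.png',im[120:420,160:480,::-1])
r=s['ee_rot']; print('t',round(s['t'],2),'fix',np.round(fx(s['tcp_pos']),4),'yaw',round(np.degrees(np.arctan2(r[1,0],r[0,0]))-84.1+0,1),'w',round(s['width'],3))
print('mark',np.round(M,3),m and (round(m[1],4),m[2]),'F',np.round(np.mean(F,0),1),'T',np.round(np.mean(T,0),3),'Tax',np.round([t@n for t in T],3), 'Tz',np.round([t[2] for t in T],3))
E
python3 rd.py 0 w3
```

```text
t 7.45 fix [-0.0756  0.0394  0.1642] yaw 20.2 w 0.998
mark [1.612 1.614] (np.float64(0.0121), 193) F [ 0.2 -0.4  0.3] T [0.081 0.007 0.005] Tax [-0.058 -0.021 -0.029] Tz [-0.032  0.018  0.028]
```

View pics/w3.png

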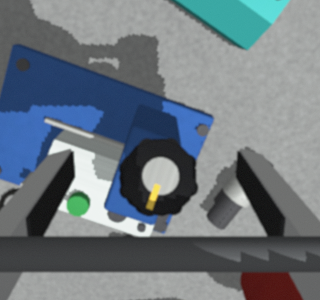

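Picture 6 (wrist crop) shows the knob centred between the open fingers at crop (158,175), with the mark at (153,195), pointing at the block. I'll close and start turning.

Request:
{"fn": "play_rows", "kwargs": {
  "rows": [
    [255,[0,0,0],0],
    [255,[0,0,0],0],
    [255,[0,0,0],0],
    [255,[0,0,0],0],
    [255,[0,0,0],0.12],
    [255,[0,0,0],0.24],
    [255,[0,0,0.001],0.36],
    [255,[0,0,0.001],0.36]
  ],
  "squeeze": 25
}}

```text
t: 8.25
tcp_pos: [0.5628, 0.1315, 0.1631]
ee_rot: [[0.111, 0.994, 0.003], [0.994, -0.111, -0.018], [-0.017, 0.005, -1.0]]
contact_force: [-0.3, 0.7, -0.4]
width: 0.395
```

```bash
python3 rd.py 0.001 "" 4
```

```text
t 8.45 fix [-0.0757  0.0395  0.1631] yaw -0.4 w 0.401
mark [1.637 1.633 1.631 1.631] (np.float64(0.0121), 199) F [-0.1  0.4 -0.7] T [ 0.081 -0.024 -0.087] Tax [-0.148 -0.164 -0.098 -0.096 -0.078] Tz [-0.112 -0.137 -0.09  -0.06  -0.036]
```

Request:
{"fn": "play_rows", "kwargs": {
  "rows": [
    [255,[0,0,0],0.1],
    [255,[0,0,0.0],0.2],
    [255,[0,0,0.001],0.3],
    [255,[0,0,0.001],0.3]
  ]
}}

```text
t: 8.85
tcp_pos: [0.5633, 0.1312, 0.1624]
ee_rot: [[0.397, 0.918, 0.004], [0.918, -0.396, -0.017], [-0.014, 0.011, -1.0]]
contact_force: [0.6, -1.5, 1.0]
width: 0.423
```

```bash
python3 rd.py 0.001 w4 4
```

```text
t 9.05 fix [-0.0752  0.0393  0.1624] yaw -17.4 w 0.418
mark [1.859 1.858 1.858 1.858] (np.float64(0.0121), 189) F [ 0.6 -1.6  1.2] T [ 0.206 -0.371  0.254] Tax [0.106 0.087 0.093 0.094 0.112] Tz [0.281 0.231 0.255 0.23  0.274]
```

View pics/w4.png

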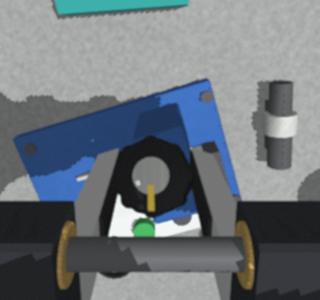

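Picture 7 (wrist crop) shows the knob gripped at (150,172) with the mark at (150,195). The grip holds, turning the knob 0.23 rad per 0.30 rad of spin. Continuing.

Request:
{"fn": "play_rows", "kwargs": {
  "rows": [
    [255,[0,0,0],0.1],
    [255,[0,0,0.0],0.2],
    [255,[0,0,0.001],0.3],
    [255,[0,0,0.001],0.3]
  ]
}}

```text
t: 9.45
tcp_pos: [0.5636, 0.1307, 0.1616]
ee_rot: [[0.649, 0.761, 0.005], [0.761, -0.649, -0.018], [-0.01, 0.015, -1.0]]
contact_force: [-0.3, -3.0, 2.1]
width: 0.441
```

```bash
python3 rd.py 0.0015 "" 3
```

```text
t 9.6 fix [-0.0748  0.0389  0.1616] yaw -34.5 w 0.441
mark [2.086 2.083 2.083] (np.float64(0.0124), 194) F [-0.3 -2.4  1.4] T [-0.109 -0.484  0.227] Tax [0.2   0.226 0.232 0.246] Tz [0.218 0.24  0.238 0.213]
```

Request:
{"fn": "play_rows", "kwargs": {
  "rows": [
    [95,[0,0,0],0],
    [95,[0,0,0],0],
    [95,[0,0,0],-0.15],
    [95,[0,0,0],-0.3],
    [95,[0,0,0],-0.45],
    [95,[0,0,0],-0.6],
    [95,[0,0,0],-0.75],
    [95,[0,0,0],-0.9]
  ]
}}

```text
t: 10.4
tcp_pos: [0.5629, 0.1311, 0.1612]
ee_rot: [[-0.201, 0.98, 0.003], [0.98, 0.201, -0.017], [-0.017, -0.0, -1.0]]
contact_force: [-0.3, -1.0, -0.3]
width: 0.625
```

```bash
python3 rd.py 0.0015 "" 1
```

```text
t 10.45 fix [-0.0754  0.039   0.1613] yaw 17.8 w 0.628
mark [2.025] (np.float64(0.0121), 201) F [-0.3 -1.  -0.3] T [ 0.031 -0.003 -0.02 ] Tax [-0.017 -0.049] Tz [-0.01 -0.03]
```

Request:
{"fn": "play_rows", "kwargs": {
  "rows": [
    [95,[0.001,0,0],-0.15],
    [95,[0.001,0,0],-0.2],
    [255,[0.001,0,0],-0.2],
    [255,[0.001,0,0],-0.2],
    [255,[0.001,0,0],-0.2],
    [255,[0.001,0,0],-0.1],
    [255,[0.001,0,0.001],0.0],
    [255,[0.001,0,0.001],0.0]
  ]
}}

```text
t: 11.25
tcp_pos: [0.5633, 0.1316, 0.1605]
ee_rot: [[-0.204, 0.979, 0.004], [0.979, 0.204, -0.018], [-0.018, 0.001, -1.0]]
contact_force: [0.4, -0.9, -0.9]
width: 0.419
```

```bash
python3 rd.py 0.0015 "" 3
```

```text
t 11.4 fix [-0.0752  0.0397  0.1604] yaw 17.8 w 0.421
mark [2.166 2.162 2.162] (np.float64(0.0121), 196) F [ 0.8 -1.2  0.6] T [-0.332 -0.267 -0.139] Tax [ 0.06  -0.008  0.042  0.029] Tz [-0.127 -0.158 -0.137 -0.134]
```

Request:
{"fn": "play_rows", "kwargs": {
  "rows": [
    [255,[0,0,0],0.1],
    [255,[0,0,0.0],0.2],
    [255,[0,0,0.001],0.3],
    [255,[0,0,0.001],0.3]
  ]
}}

```text
t: 11.8
tcp_pos: [0.5642, 0.1314, 0.1595]
ee_rot: [[0.091, 0.996, 0.006], [0.996, -0.091, -0.018], [-0.017, 0.008, -1.0]]
contact_force: [2.9, -3.0, -1.5]
width: 0.404
```

```bash
python3 rd.py 0.002 "" 3
```

```text
t 11.95 fix [-0.0743  0.0396  0.1595] yaw 0.8 w 0.4
mark [2.354 2.353 2.352] (np.float64(0.0122), 198) F [ 3.7 -2.5 -2. ] T [-0.133 -0.881  0.123] Tax [0.105 0.135 0.103 0.167] Tz [0.108 0.116 0.098 0.172]
```

Request:
{"fn": "play_rows", "kwargs": {
  "rows": [
    [255,[0,0,0],0.1],
    [255,[0,0,0.0],0.2],
    [255,[0,0,0.001],0.3],
    [255,[0,0,0.001],0.3]
  ]
}}

```text
t: 12.35
tcp_pos: [0.5645, 0.1312, 0.1588]
ee_rot: [[0.378, 0.926, 0.007], [0.926, -0.378, -0.018], [-0.014, 0.013, -1.0]]
contact_force: [2.0, -4.4, 1.1]
width: 0.419
```

```bash
python3 rd.py 0.0025 "" 3
```

```text
t 12.5 fix [-0.0739  0.0393  0.1588] yaw -16.3 w 0.416
mark [2.56  2.559 2.557] (np.float64(0.0123), 192) F [ 2.  -3.6  1.2] T [-0.075 -0.719  0.396] Tax [0.289 0.316 0.374 0.394] Tz [0.323 0.363 0.438 0.46 ]
```

Request:
{"fn": "play_rows", "kwargs": {
  "rows": [
    [255,[0.002,0,0],0],
    [255,[0.002,0,0],0]
  ]
}}

```text
t: 12.7
tcp_pos: [0.5646, 0.1312, 0.1588]
ee_rot: [[0.376, 0.926, 0.005], [0.926, -0.376, -0.02], [-0.016, 0.012, -1.0]]
contact_force: [-0.6, -6.5, 3.4]
width: 0.418
```

```bash
python3 rd.py 0.0025 "" 3
```

```text
t 12.85 fix [-0.0739  0.0394  0.1587] yaw -16.2 w 0.416
mark [2.56  2.558 2.559] (np.float64(0.0123), 194) F [-0.  -6.3  3.2] T [-0.658 -0.352  0.389] Tax [0.622 0.657 0.678 0.628] Tz [0.37  0.392 0.438 0.357]
```

Request:
{"fn": "play_rows", "kwargs": {
  "rows": [
    [255,[0.003,0,0],0],
    [255,[0.003,0,0],0]
  ]
}}

```text
t: 13.05
tcp_pos: [0.5646, 0.1312, 0.1586]
ee_rot: [[0.376, 0.927, 0.002], [0.926, -0.376, -0.023], [-0.02, 0.01, -1.0]]
contact_force: [-0.5, -8.0, 3.0]
width: 0.42
```

```bash
python3 rd.py 0.0025 "" 3
```

```text
t 13.2 fix [-0.0739  0.0394  0.1586] yaw -16.2 w 0.42
mark [2.559 2.56  2.56 ] (np.float64(0.0122), 195) F [-0.5 -8.   3.1] T [-1.08  -0.193  0.343] Tax [0.813 0.811 0.826 0.848] Tz [0.322 0.326 0.363 0.362]
```

```bash
cat >> rd.py <<'E'
f=np.mean(F,0); t0=np.mean(T,0)-np.cross([0,0,-.215],f); print('T0 fixture',np.round(Rw.T@t0,3),'Tax0',round(t0@n,3))
E
```

Request:
{"fn": "play_rows", "kwargs": {
  "rows": [
    [95,[0,0,0],0],
    [95,[0,0,0],0],
    [95,[0,0,0],-0.15],
    [95,[0,0,0],-0.3],
    [95,[0,0,0],-0.45],
    [95,[0,0,0],-0.6],
    [95,[0,0,0],-0.75],
    [95,[0,0,0],-0.78]
  ]
}}

```text
t: 14.0
tcp_pos: [0.5637, 0.1322, 0.1583]
ee_rot: [[-0.387, 0.922, 0.0], [0.922, 0.387, -0.021], [-0.02, -0.008, -1.0]]
contact_force: [0.7, -0.4, -0.0]
width: 0.631
```

```bash
python3 rd.py 0.003 "" 2
```

```text
t 14.1 fix [-0.0744  0.04    0.1584] yaw 28.4 w 0.624
mark [2.534 2.532] (np.float64(0.0118), 193) F [ 0.5  0.2 -0.3] T [ 0.079 -0.     0.013] Tax [-0.016 -0.052 -0.016] Tz [ 0.015 -0.018  0.042]
T0 fixture [0.019 0.105 0.013] Tax0 0.002
```

Request:
{"fn": "play_rows", "kwargs": {
  "rows": [
    [255,[-0.001,0,0],0],
    [255,[-0.001,0,0],0],
    [255,[-0.001,0,0],0],
    [255,[-0.001,0,0],0],
    [255,[-0.001,0,0],0.1],
    [255,[-0.001,0,0],0.2],
    [255,[-0.001,0,0.0005],0.3],
    [255,[-0.001,0,0.0005],0.3]
  ]
}}

```text
t: 14.9
tcp_pos: [0.5642, 0.1313, 0.1579]
ee_rot: [[-0.092, 0.996, 0.001], [0.996, 0.092, -0.022], [-0.022, -0.001, -1.0]]
contact_force: [-0.0, 0.7, -0.5]
width: 0.406
```

```bash
python3 rd.py 0.003 "" 3
```

```text
t 15.05 fix [-0.0742  0.0395  0.1579] yaw 11.3 w 0.406
mark [2.736 2.735 2.734] (np.float64(0.0118), 192) F [-0.6  1.4 -0.1] T [ 0.346  0.181 -0.101] Tax [-0.209 -0.262 -0.264 -0.266] Tz [-0.09  -0.128 -0.12  -0.066]
T0 fixture [ 0.04   0.051 -0.101] Tax0 -0.107
```

Request:
{"fn": "play_rows", "kwargs": {
  "rows": [
    [255,[0,0,0],0.1],
    [255,[0,0,0.0],0.2],
    [255,[0,0,0.001],0.3],
    [255,[0,0,0.001],0.3]
  ]
}}

```text
t: 15.45
tcp_pos: [0.5654, 0.1311, 0.157]
ee_rot: [[0.202, 0.979, 0.003], [0.979, -0.202, -0.022], [-0.021, 0.007, -1.0]]
contact_force: [2.1, -0.9, -2.7]
width: 0.403
```

```bash
python3 rd.py 0.004 "" 3
```

```text
t 15.6 fix [-0.0731  0.0394  0.157 ] yaw -5.7 w 0.406
mark [2.925 2.923 2.922] (np.float64(0.0119), 191) F [ 2.6 -0.8 -3.1] T [ 0.677 -0.817  0.422] Tax [-0.049 -0.019 -0.014  0.028] Tz [0.38  0.41  0.432 0.464]
T0 fixture [ 0.869 -0.162  0.422] Tax0 -0.069
```

Request:
{"fn": "play_rows", "kwargs": {
  "rows": [
    [255,[0,0,0],0.1],
    [255,[0,0,0.0],0.2],
    [255,[0,0,0.001],0.3],
    [255,[0,0,0.001],0.3]
  ]
}}

```text
t: 16.0
tcp_pos: [0.5657, 0.1306, 0.1563]
ee_rot: [[0.481, 0.877, 0.004], [0.877, -0.481, -0.022], [-0.017, 0.014, -1.0]]
contact_force: [0.9, -1.9, 0.2]
width: 0.425
```

```bash
python3 rd.py 0.0045 "" 3
```

```text
t 16.15 fix [-0.0726  0.0389  0.1563] yaw -22.8 w 0.432
mark [3.131 3.132 3.13 ] (np.float64(0.0119), 182) F [ 0.7 -1.6  0.5] T [ 0.231 -0.63   0.312] Tax [0.103 0.084 0.143 0.16 ] Tz [0.305 0.283 0.322 0.336]
T0 fixture [ 0.627 -0.414  0.312] Tax0 -0.044
```

Request:
{"fn": "play_rows", "kwargs": {
  "rows": [
    [95,[0,0,0],0],
    [95,[0,0,0],0],
    [95,[0,0,0],-0.15],
    [95,[0,0,0],-0.3],
    [95,[0,0,0],-0.45],
    [95,[0,0,0],-0.6],
    [95,[0,0,0],-0.75],
    [95,[0,0,0],-0.89]
  ]
}}

```text
t: 16.95
tcp_pos: [0.5649, 0.1307, 0.156]
ee_rot: [[-0.386, 0.923, 0.002], [0.922, 0.386, -0.022], [-0.021, -0.007, -1.0]]
contact_force: [0.7, -0.4, -1.3]
width: 0.627
```

```bash
python3 rd.py 0.0047 "" 2
```

```text
t 17.05 fix [-0.0733  0.0388  0.156 ] yaw 28.3 w 0.63
mark [3.134 3.134] (np.float64(0.0114), 191) F [ 0.  -0.1 -0.9] T [ 0.086 -0.004 -0.001] Tax [-0.013 -0.037 -0.082] Tz [ 0.018  0.018 -0.038]
T0 fixture [ 0.106  0.015 -0.001] Tax0 -0.054
```

Request:
{"fn": "play_rows", "kwargs": {
  "rows": [
    [255,[0,0,0],0],
    [255,[0,0,0],0],
    [255,[0,0,0],0],
    [255,[0,0,0],0],
    [255,[0,0,0],0.1],
    [255,[0,0,0],0.2],
    [255,[0,0,0.0005],0.3],
    [255,[0,0,0.0005],0.3]
  ]
}}

```text
t: 17.85
tcp_pos: [0.5646, 0.1312, 0.1554]
ee_rot: [[-0.09, 0.996, 0.001], [0.996, 0.09, -0.021], [-0.021, -0.001, -1.0]]
contact_force: [-1.4, 0.7, 0.9]
width: 0.408
```

```bash
python3 rd.py 0.005 "" 3
```

```text
t 18.0 fix [-0.0738  0.0393  0.1554] yaw 11.2 w 0.407
mark [-2.951 -2.951 -2.952] (np.float64(0.0114), 187) F [-1.6  1.3  0.5] T [ 0.469  0.344 -0.125] Tax [-0.293 -0.285 -0.374 -0.342] Tz [-0.135 -0.089 -0.145 -0.13 ]
T0 fixture [ 0.189  0.026 -0.125] Tax0 -0.203
```

Request:
{"fn": "play_rows", "kwargs": {
  "rows": [
    [255,[0,0,0],0.1],
    [255,[0,0,0.0],0.2],
    [255,[0,0,0.0005],0.3],
    [255,[0,0,0.0005],0.3]
  ]
}}

```text
t: 18.4
tcp_pos: [0.5652, 0.1312, 0.1549]
ee_rot: [[0.204, 0.979, 0.003], [0.979, -0.204, -0.021], [-0.02, 0.007, -1.0]]
contact_force: [0.8, -0.1, -1.9]
width: 0.403
```

```bash
python3 rd.py 0.0055 "" 3
```

```text
t 18.55 fix [-0.0732  0.0395  0.155 ] yaw -5.8 w 0.4
mark [-2.771 -2.772 -2.772] (np.float64(0.0114), 182) F [ 0.9  0.2 -2.3] T [ 0.9   -0.314  0.427] Tax [-0.076 -0.118 -0.078 -0.104] Tz [0.404 0.405 0.446 0.453]
T0 fixture [ 0.875 -0.036  0.427] Tax0 -0.068
```

Request:
{"fn": "play_rows", "kwargs": {
  "rows": [
    [255,[0,0,0],0.1],
    [255,[0,0,0.0],0.2],
    [255,[0,0,0.0005],0.3],
    [255,[0,0,0.0005],0.3]
  ]
}}

```text
t: 18.95
tcp_pos: [0.5654, 0.1312, 0.1547]
ee_rot: [[0.482, 0.876, 0.003], [0.876, -0.482, -0.02], [-0.016, 0.012, -1.0]]
contact_force: [-0.9, 0.6, 0.2]
width: 0.429
```

```bash
python3 rd.py 0.006 "" 3
```

```text
t 19.1 fix [-0.0731  0.0395  0.1547] yaw -22.9 w 0.428
mark [-2.562 -2.564 -2.563] (np.float64(0.0112), 174) F [-0.8  0.4  0.4] T [ 0.766 -0.225  0.314] Tax [-0.098 -0.124 -0.154 -0.106] Tz [0.329 0.323 0.282 0.322]
T0 fixture [ 0.723 -0.319  0.314] Tax0 -0.089
```

Tz at the three reference angles repeats to about 0.02 N m over strokes 3 and 4, so the knob is still free at about 2.1 rad turned. Next stroke, same protocol.

Request:
{"fn": "play_rows", "kwargs": {
  "rows": [
    [95,[0,0,0],0],
    [95,[0,0,0],0],
    [95,[0,0,0],-0.15],
    [95,[0,0,0],-0.3],
    [95,[0,0,0],-0.45],
    [95,[0,0,0],-0.6],
    [95,[0,0,0],-0.75],
    [95,[0,0,0],-0.89]
  ]
}}

```text
t: 19.9
tcp_pos: [0.5653, 0.1305, 0.1546]
ee_rot: [[-0.384, 0.923, 0.002], [0.923, 0.384, -0.021], [-0.02, -0.006, -1.0]]
contact_force: [-0.4, -0.0, -0.7]
width: 0.626
```

```bash
python3 rd.py 0.0067 "" 2
```

```text
t 20.0 fix [-0.073   0.0388  0.1546] yaw 28.1 w 0.626
mark [-2.528 -2.527] (np.float64(0.0114), 205) F [ 0.3 -0.2 -0.5] T [ 0.072  0.025 -0.052] Tax [-0.064 -0.066 -0.109] Tz [-0.017 -0.058 -0.081]
T0 fixture [ 0.106  0.091 -0.052] Tax0 -0.098
```

Request:
{"fn": "play_rows", "kwargs": {
  "rows": [
    [255,[0,0,0.001],0],
    [255,[0,0,0.001],0],
    [255,[0,0,0.001],0],
    [255,[0,0,0.001],0],
    [255,[0,0,0.001],0.1],
    [255,[0,0,0.001],0.2],
    [255,[0,0,0.0015],0.3],
    [255,[0,0,0.0015],0.3]
  ]
}}

```text
t: 20.8
tcp_pos: [0.565, 0.131, 0.153]
ee_rot: [[-0.088, 0.996, 0.002], [0.996, 0.088, -0.02], [-0.02, 0.0, -1.0]]
contact_force: [-1.8, 0.9, -0.8]
width: 0.41
```

```bash
python3 rd.py 0.007 "" 3
```

```text
t 20.95 fix [-0.0735  0.0392  0.1529] yaw 11.1 w 0.409
mark [-2.333 -2.336 -2.335] (np.float64(0.0109), 184) F [-1.5  1.5 -1.1] T [ 0.431  0.231 -0.08 ] Tax [-0.267 -0.286 -0.289 -0.242] Tz [-0.081 -0.113 -0.099 -0.026]
T0 fixture [ 0.126 -0.075 -0.08 ] Tax0 -0.132
```

Request:
{"fn": "play_rows", "kwargs": {
  "rows": [
    [255,[0,0,0],0.1],
    [255,[0,0,0.0],0.2],
    [255,[0,0,0.0005],0.3],
    [255,[0,0,0.0005],0.3]
  ]
}}

```text
t: 21.35
tcp_pos: [0.5656, 0.1312, 0.1524]
ee_rot: [[0.207, 0.978, 0.003], [0.978, -0.207, -0.02], [-0.019, 0.007, -1.0]]
contact_force: [0.5, 0.6, -3.9]
width: 0.402
```

```bash
python3 rd.py 0.0075 "" 3
```

```text
t 21.5 fix [-0.0729  0.0395  0.1524] yaw -6.0 w 0.402
mark [-2.153 -2.152 -2.152] (np.float64(0.0109), 185) F [ 1.1  1.1 -3.8] T [ 0.922 -0.46   0.365] Tax [-0.182 -0.15  -0.146 -0.186] Tz [0.309 0.383 0.385 0.384]
T0 fixture [ 0.709 -0.143  0.365] Tax0 -0.038
```

Request:
{"fn": "play_rows", "kwargs": {
  "rows": [
    [255,[0,0,0],0.1],
    [255,[0,0,0.0],0.2],
    [255,[0,0,0.0005],0.3],
    [255,[0,0,0.0005],0.3]
  ]
}}

```text
t: 21.9
tcp_pos: [0.5655, 0.1315, 0.1524]
ee_rot: [[0.484, 0.875, 0.003], [0.875, -0.484, -0.019], [-0.015, 0.012, -1.0]]
contact_force: [-2.3, 2.2, 3.2]
width: 0.424
```

```bash
python3 rd.py 0.008 "" 3
```

```text
t 22.05 fix [-0.073   0.0398  0.1524] yaw -23.0 w 0.428
mark [-1.938 -1.94  -1.939] (np.float64(0.0107), 177) F [-2.   1.4  3.4] T [0.812 0.16  0.267] Tax [-0.143 -0.161 -0.166 -0.187] Tz [0.282 0.25  0.281 0.255]
T0 fixture [ 0.535 -0.213  0.267] Tax0 -0.036
```

Request:
{"fn": "play_rows", "kwargs": {
  "rows": [
    [95,[0,0,0],0],
    [95,[0,0,0],0],
    [95,[0,0,0],-0.15],
    [95,[0,0,0],-0.3],
    [95,[0,0,0],-0.45],
    [95,[0,0,0],-0.6],
    [95,[0,0,0],-0.75],
    [95,[0,0,0],-0.89]
  ]
}}

```text
t: 22.85
tcp_pos: [0.5655, 0.1305, 0.1521]
ee_rot: [[-0.381, 0.924, 0.003], [0.924, 0.381, -0.02], [-0.019, -0.005, -1.0]]
contact_force: [0.1, -0.0, -0.6]
width: 0.625
```

```bash
python3 rd.py 0.0085 "" 2
```

```text
t 22.95 fix [-0.0728  0.0389  0.1521] yaw 28.0 w 0.627
mark [-1.893 -1.895] (np.float64(0.0107), 185) F [ 0.2 -0.6 -0.2] T [0.058 0.031 0.033] Tax [ 0.008  0.026 -0.03 ] Tz [ 0.035  0.075 -0.012]
T0 fixture [0.183 0.096 0.033] Tax0 -0.063
```

Request:
{"fn": "play_rows", "kwargs": {
  "rows": [
    [255,[0,0.001,0],0],
    [255,[0,0.001,0],0],
    [255,[0,0.001,0],0],
    [255,[0,0.001,0],0],
    [255,[0,0.001,0],0.1],
    [255,[0,0.001,0],0.2],
    [255,[0,0.001,0.0005],0.3],
    [255,[0,0.001,0.0005],0.3]
  ]
}}

```text
t: 23.75
tcp_pos: [0.5663, 0.1309, 0.1517]
ee_rot: [[-0.085, 0.996, 0.002], [0.996, 0.085, -0.02], [-0.02, 0.001, -1.0]]
contact_force: [-0.9, 0.5, 1.9]
width: 0.41
```

```bash
python3 rd.py 0.009 "" 3
```

```text
t 23.9 fix [-0.0721  0.0393  0.1517] yaw 10.9 w 0.408
mark [-1.713 -1.713 -1.714] (np.float64(0.0105), 187) F [-0.7  0.1  2. ] T [-0.302  0.14  -0.248] Tax [-0.05  -0.049 -0.064 -0.066] Tz [-0.218 -0.24  -0.266 -0.268]
T0 fixture [-0.327 -0.054 -0.248] Tax0 -0.051
```

Request:
{"fn": "play_rows", "kwargs": {
  "rows": [
    [255,[0,0,0],0.1],
    [255,[0,0,0.0],0.2],
    [255,[0,0,0.0005],0.3],
    [255,[0,0,0.0005],0.3]
  ]
}}

```text
t: 24.3
tcp_pos: [0.5674, 0.1309, 0.1513]
ee_rot: [[0.21, 0.978, 0.004], [0.978, -0.21, -0.019], [-0.018, 0.008, -1.0]]
contact_force: [2.4, -1.0, -1.1]
width: 0.402
```

```bash
python3 rd.py 0.0095 "" 3
```

```text
t 24.45 fix [-0.0711  0.0395  0.1513] yaw -6.2 w 0.407
mark [-1.585 -1.586 -1.587] (np.float64(0.0105), 179) F [ 2.7 -0.9 -1.4] T [ 0.341 -0.689  0.321] Tax [0.085 0.009 0.093 0.103] Tz [0.325 0.259 0.343 0.355]
T0 fixture [ 0.535 -0.051  0.321] Tax0 0.01
```

Request:
{"fn": "play_rows", "kwargs": {
  "rows": [
    [255,[0,0,0],0.1],
    [255,[0,0,0.0],0.2],
    [255,[0,0,0.0005],0.3],
    [255,[0,0,0.0005],0.3]
  ]
}}

```text
t: 24.85
tcp_pos: [0.5674, 0.1308, 0.1511]
ee_rot: [[0.488, 0.873, 0.004], [0.873, -0.487, -0.019], [-0.015, 0.013, -1.0]]
contact_force: [0.7, -0.9, 2.1]
width: 0.431
```

```bash
python3 rd.py 0.01 "" 3
```

```text
t 25.0 fix [-0.071   0.0393  0.1511] yaw -23.2 w 0.426
mark [-1.432 -1.431 -1.431] (np.float64(0.0105), 180) F [ 0.4 -1.2  2.2] T [-0.009 -0.228  0.175] Tax [0.088 0.148 0.153 0.189] Tz [0.133 0.181 0.189 0.198]
T0 fixture [ 0.256 -0.11   0.175] Tax0 0.024
```

The turn per stroke dropped (0.13–0.15 against 0.18–0.21) and axial torque rose by about 0.08. The foot seems to have touched near mark ≈ −1.8. One more stroke with the same settings for the slope.

Request:
{"fn": "play_rows", "kwargs": {
  "rows": [
    [95,[0,0,0],0],
    [95,[0,0,0],0],
    [95,[0,0,0],-0.15],
    [95,[0,0,0],-0.3],
    [95,[0,0,0],-0.45],
    [95,[0,0,0],-0.6],
    [95,[0,0,0],-0.75],
    [95,[0,0,0],-0.89]
  ]
}}

```text
t: 25.8
tcp_pos: [0.5668, 0.1309, 0.1508]
ee_rot: [[-0.379, 0.925, 0.003], [0.925, 0.379, -0.019], [-0.018, -0.004, -1.0]]
contact_force: [0.1, -0.9, -0.7]
width: 0.631
```

```bash
python3 rd.py 0.01 "" 2
```

```text
t 25.9 fix [-0.0715  0.0392  0.1508] yaw 27.8 w 0.624
mark [-1.364 -1.367] (np.float64(0.0106), 179) F [ 0.1 -0.6 -0.1] T [ 0.027  0.004 -0.032] Tax [-0.031 -0.025 -0.065] Tz [-0.008 -0.033 -0.054]
T0 fixture [ 0.15   0.04  -0.032] Tax0 -0.102
```

Request:
{"fn": "play_rows", "kwargs": {
  "rows": [
    [255,[0,0,0],0],
    [255,[0,0,0],0],
    [255,[0,0,0],0],
    [255,[0,0,0],0],
    [255,[0,0,0],0.1],
    [255,[0,0,0],0.2],
    [255,[0,0,0.0005],0.3],
    [255,[0,0,0.0005],0.3]
  ]
}}

```text
t: 26.7
tcp_pos: [0.5665, 0.1308, 0.1503]
ee_rot: [[-0.082, 0.997, 0.003], [0.996, 0.082, -0.019], [-0.019, 0.001, -1.0]]
contact_force: [-0.5, -0.4, 0.1]
width: 0.408
```

```bash
python3 rd.py 0.0105 "" 3
```

```text
t 26.85 fix [-0.0718  0.0392  0.1503] yaw 10.7 w 0.414
mark [-1.218 -1.22  -1.22 ] (np.float64(0.0104), 180) F [-0.6 -0.   1.2] T [-0.193  0.255 -0.105] Tax [-0.01   0.026  0.017  0.042] Tz [-0.132 -0.092 -0.107 -0.088]
T0 fixture [-0.205  0.108 -0.105] Tax0 0.012
```

Request:
{"fn": "play_rows", "kwargs": {
  "rows": [
    [255,[0,0,0],0.1],
    [255,[0,0,0.0],0.2],
    [255,[0,0,0.0005],0.3],
    [255,[0,0,0.0005],0.3]
  ]
}}

```text
t: 27.25
tcp_pos: [0.5675, 0.1309, 0.15]
ee_rot: [[0.212, 0.977, 0.004], [0.977, -0.212, -0.018], [-0.017, 0.008, -1.0]]
contact_force: [2.6, -0.7, -0.5]
width: 0.406
```

```bash
python3 rd.py 0.011 "" 3
```

```text
t 27.4 fix [-0.071   0.0395  0.15  ] yaw -6.3 w 0.405
mark [-1.115 -1.116 -1.117] (np.float64(0.0104), 184) F [ 1.9 -0.3 -0.9] T [ 0.253 -0.453  0.376] Tax [0.193 0.129 0.177 0.206] Tz [0.36  0.331 0.378 0.435]
T0 fixture [ 0.328 -0.01   0.376] Tax0 0.162
```

Request:
{"fn": "play_rows", "kwargs": {
  "rows": [
    [255,[0,0,0],0.1],
    [255,[0,0,0.0],0.2],
    [255,[0,0,0.0005],0.3],
    [255,[0,0,0.0005],0.3]
  ]
}}

```text
t: 27.8
tcp_pos: [0.5677, 0.1309, 0.1498]
ee_rot: [[0.49, 0.872, 0.005], [0.872, -0.49, -0.018], [-0.013, 0.013, -1.0]]
contact_force: [0.2, -0.4, 2.7]
width: 0.426
```

```bash
python3 rd.py 0.0115 "" 3
```

```text
t 27.95 fix [-0.0708  0.0394  0.1498] yaw -23.4 w 0.422
mark [-0.974 -0.976 -0.976] (np.float64(0.0104), 184) F [ 0.5 -0.8  2.6] T [ 0.035 -0.128  0.235] Tax [0.153 0.211 0.163 0.188] Tz [0.192 0.244 0.245 0.258]
T0 fixture [0.214 0.002 0.235] Tax0 0.096
```

Baseline-subtracted axial load is about 0.02–0.03 N m up to mark −1.94, 0.09 near −1.58 and 0.18 near −1.10. That is a slope of about 0.2 N m/rad from a touch at about −1.9, so the target is −1.9 + 1.57 ≈ −0.33. I'll go on with a firmer grip.

Request:
{"fn": "play_rows", "kwargs": {
  "rows": [
    [95,[0,0,0],0],
    [95,[0,0,0],0],
    [95,[0,0,0],-0.15],
    [95,[0,0,0],-0.3],
    [95,[0,0,0],-0.45],
    [95,[0,0,0],-0.6],
    [95,[0,0,0],-0.75],
    [95,[0,0,0],-0.89]
  ]
}}

```text
t: 28.75
tcp_pos: [0.5671, 0.1308, 0.1494]
ee_rot: [[-0.376, 0.927, 0.003], [0.926, 0.376, -0.018], [-0.018, -0.003, -1.0]]
contact_force: [-0.2, -0.1, -0.7]
width: 0.625
```

```bash
python3 rd.py 0.0118 "" 2
```

```text
t 28.85 fix [-0.0712  0.0392  0.1494] yaw 27.7 w 0.628
mark [-0.922 -0.922] (np.float64(0.0108), 177) F [ 0.1 -0.2 -0.6] T [ 0.058 -0.024  0.017] Tax [-0.013 -0.056  0.023] Tz [-0.005  0.017  0.04 ]
T0 fixture [0.106 0.007 0.017] Tax0 -0.038
```

Request:
{"fn": "play_rows", "kwargs": {
  "rows": [
    [255,[0,0,0.0005],0],
    [255,[0,0,0.0005],0],
    [255,[0,0,0.0005],0],
    [255,[0,0,0.0005],0],
    [255,[0,0,0.0005],0.1],
    [255,[0,0,0.0005],0.2],
    [255,[0,0,0.001],0.3],
    [255,[0,0,0.001],0.3]
  ],
  "squeeze": 35
}}

```text
t: 29.65
tcp_pos: [0.5669, 0.1308, 0.1485]
ee_rot: [[-0.08, 0.997, 0.003], [0.997, 0.08, -0.018], [-0.018, 0.002, -1.0]]
contact_force: [-1.4, 0.3, 0.5]
width: 0.407
```

```bash
python3 rd.py 0.0122 "" 2
```

```text
t 29.75 fix [-0.0715  0.0392  0.1485] yaw 10.6 w 0.405
mark [-0.762 -0.764] (np.float64(0.0107), 183) F [-1.   0.3  0.6] T [-0.206  0.162 -0.028] Tax [0.089 0.065 0.106] Tz [-0.019 -0.05  -0.014]
T0 fixture [-0.262 -0.074 -0.028] Tax0 0.107
```

Request:
{"fn": "play_rows", "kwargs": {
  "rows": [
    [255,[0,0,0],0.1],
    [255,[0,0,0.0],0.2],
    [255,[0,0,0.0005],0.3],
    [255,[0,0,0.0005],0.3]
  ]
}}

```text
t: 30.15
tcp_pos: [0.5682, 0.1309, 0.148]
ee_rot: [[0.215, 0.977, 0.006], [0.977, -0.214, -0.017], [-0.016, 0.009, -1.0]]
contact_force: [2.8, -0.2, -2.9]
width: 0.405
```

```bash
python3 rd.py 0.0127 "" 2
```

```text
t 30.25 fix [-0.0703  0.0395  0.148 ] yaw -6.4 w 0.404
mark [-0.646 -0.645] (np.float64(0.0106), 192) F [ 2.7 -0.7 -3.4] T [ 0.272 -0.806  0.371] Tax [0.18  0.119 0.136] Tz [0.391 0.355 0.368]
T0 fixture [ 0.45  -0.178  0.371] Tax0 0.097
```

Request:
{"fn": "play_rows", "kwargs": {
  "rows": [
    [255,[0,0,0],0.1],
    [255,[0,0,0.0],0.2],
    [255,[0,0,0.0005],0.3],
    [255,[0,0,0.0005],0.3]
  ]
}}

```text
t: 30.65
tcp_pos: [0.5683, 0.1308, 0.1478]
ee_rot: [[0.491, 0.871, 0.006], [0.871, -0.491, -0.017], [-0.012, 0.013, -1.0]]
contact_force: [1.6, -1.9, 1.6]
width: 0.43
```

```bash
python3 rd.py 0.0132 "" 2
```

```text
t 30.75 fix [-0.0701  0.0394  0.1478] yaw -23.4 w 0.426
mark [-0.483 -0.483] (np.float64(0.0103), 189) F [ 0.9 -1.3  1.8] T [ 0.009 -0.22   0.228] Tax [0.222 0.135 0.189] Tz [0.238 0.196 0.249]
T0 fixture [ 0.287 -0.007  0.228] Tax0 0.054
```

Request:
{"fn": "play_rows", "kwargs": {
  "rows": [
    [95,[0,0,0],0],
    [95,[0,0,0],0],
    [95,[0,0,0],-0.15],
    [95,[0,0,0],-0.3],
    [95,[0,0,0],-0.45],
    [95,[0,0,0],-0.6],
    [95,[0,0,0],-0.7],
    [95,[0,0,0],-0.7]
  ]
}}

```text
t: 31.55
tcp_pos: [0.5679, 0.1307, 0.1476]
ee_rot: [[-0.187, 0.982, 0.005], [0.982, 0.187, -0.016], [-0.017, 0.001, -1.0]]
contact_force: [0.1, -0.6, -0.5]
width: 0.629
```

```bash
python3 rd.py 0.0132 "" 2
```

```text
t 31.65 fix [-0.0704  0.0393  0.1476] yaw 16.5 w 0.627
mark [-0.46  -0.457] (np.float64(0.0108), 184) F [ 0.1 -0.  -0.2] T [0.026 0.027 0.014] Tax [ 0.019  0.046 -0.061] Tz [ 0.045  0.029 -0.031]
T0 fixture [0.028 0.051 0.014] Tax0 -0.002
```

Request:
{"fn": "play_rows", "kwargs": {
  "rows": [
    [255,[0,0,0],0],
    [255,[0,0,0],0],
    [255,[0,0,0],0],
    [255,[0,0,0],0],
    [255,[0,0,0],0.1],
    [255,[0,0,0],0.2],
    [255,[0,0,0.0005],0.3],
    [255,[0,0,0.0005],0.3]
  ]
}}

```text
t: 32.45
tcp_pos: [0.5672, 0.131, 0.1475]
ee_rot: [[0.115, 0.993, 0.004], [0.993, -0.115, -0.017], [-0.017, 0.006, -1.0]]
contact_force: [-2.5, -0.5, 5.0]
width: 0.396
```

```bash
python3 rd.py 0.0135 "" 2
```

```text
t 32.55 fix [-0.0712  0.0395  0.1475] yaw -0.6 w 0.398
mark [-0.318 -0.32 ] (np.float64(0.0107), 188) F [-2.4 -0.7  5.5] T [0.005 0.666 0.221] Tax [0.237 0.206 0.227] Tz [0.253 0.205 0.206]
T0 fixture [0.131 0.156 0.221] Tax0 0.126
```

Request:
{"fn": "play_rows", "kwargs": {
  "rows": [
    [95,[0,0,0],0],
    [95,[0,0,0],0],
    [95,[0,0,0],-0.1],
    [95,[0,0,0],-0.2],
    [95,[0,0,0],-0.3],
    [95,[0,0,0],-0.3]
  ]
}}

```text
t: 33.15
tcp_pos: [0.5674, 0.1308, 0.1473]
ee_rot: [[-0.186, 0.983, 0.004], [0.982, 0.186, -0.017], [-0.017, 0.001, -1.0]]
contact_force: [-0.6, 0.2, 1.1]
width: 0.63
```

```bash
python3 rd.py 0.0135 "" 2
```

```text
t 33.25 fix [-0.0711  0.0393  0.1474] yaw 16.5 w 0.626
mark [-0.326 -0.326] (np.float64(0.0109), 186) F [-0.   0.1 -0. ] T [0.05  0.018 0.018] Tax [ 0.005 -0.014 -0.018] Tz [0.022 0.013 0.018]
T0 fixture [0.03  0.017 0.018] Tax0 0.0
```

The mark reads −0.33, which is on target. I'll open, withdraw straight up and check.

Request:
{"fn": "play_rows", "kwargs": {
  "rows": [
    [0,[0,0,0],0],
    [0,[0,0,-0.01],0],
    [0,[0,0,-0.04],0],
    [0,[0,0,-0.08],0],
    [0,[0,0,-0.12],0],
    [0,[0,0,-0.15],0.1],
    [0,[0,0,-0.15],0.25],
    [0,[0,0,-0.15],0.28]
  ]
}}

```text
t: 34.05
tcp_pos: [0.5673, 0.1336, 0.2992]
ee_rot: [[0.098, 0.995, 0.007], [0.995, -0.098, -0.016], [-0.015, 0.008, -1.0]]
contact_force: [-0.9, 0.3, -0.4]
width: 1.002
```

```bash
python3 rd.py 0.0135 w5 2; python3 - <<'E'
from h import *
im=snap('top','top2'); a=cv2.imread('pics/top1.png')[220:290,245:340]; b=im[220:290,245:340,::-1]
cv2.imwrite('pics/cmp.png',cv2.resize(np.hstack([b,np.zeros((70,2,3),np.uint8),a]),None,fx=4,fy=4,interpolation=cv2.INTER_CUBIC))
E
```

```text
t 34.15 fix [-0.0724  0.0418  0.2973] yaw 0.5 w 0.998
mark [-0.37  -0.375] (np.float64(0.011), 53) F [-0.5  0.3 -0.4] T [0.023 0.023 0.007] Tax [-0.001  0.001 -0.013] Tz [ 0.007  0.025 -0.011]
T0 fixture [-0.023 -0.085  0.007] Tax0 0.018
```

View pics/cmp.png

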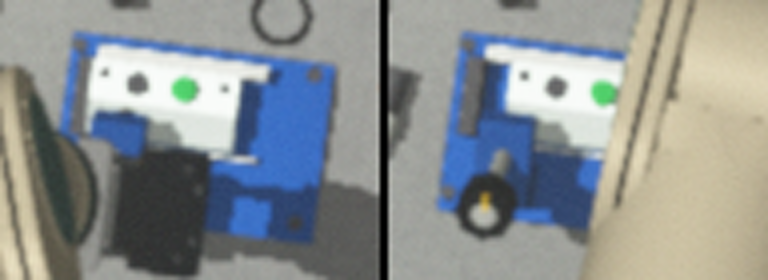

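View pics/w5.png

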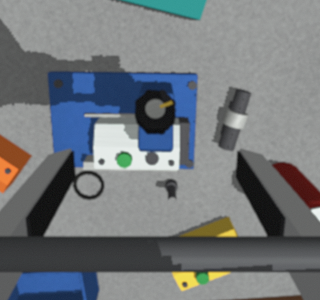

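Pictures 9 and 10 (top comparison and wrist crop) show the block flush against the dark stop (top 85,85; wrist 185,145). The knob is free of the fingers, with its mark at (166,104). Handing in.

```bash
python3 -c "
from h import *
print(manip.finish_job())"
```

```text
the job is handed in; nothing more can be done
None
```

The block is home against the end stop, and the clamp knob is about a quarter turn past where I judged the foot to touch. The job is handed in at about 34 s of the 72 s allowed.

- **Block:** I pushed its free end with the shut fingers until it stopped moving, with 19 N on it. The last top and wrist pictures show it flush against the dark stop.
- **Knob:** I turned it clockwise in short gripped strokes, about 4.3–4.4 rad in all by the yellow mark. The foot touched at about 2.75 rad, and I added about 1.55 rad from there. The gripper is open and about 15 cm above where it held the knob, with no contact force.
- **Least certain:** the touch point is good to roughly ±0.15 rad. It comes from the rise in axial torque above the free strokes (about 0.2 N m per rad) and from the knob starting to slip more in the grip. The absolute torque carried an offset of about −0.1 N m from the 30° mismatch between gripper and screw, so I used only the change.
- **Mark readings that differ:** the camera reading of the mark shifted by about 0.05 rad with wrist angle, reading −0.33 at the grip and −0.37 from above.
- **Other parts:** none of the tools or loose parts were touched.

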